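Shut the gas bottle's valve inside its guard and cap the guard

ROBOT

A 6-joint arm with a two-finger parallel gripper is mounted at the origin on the work surface. World frame = base frame: x ahead of the robot, y to its left, z up, the work surface at z = 0. Lengths are in mm, angles in rad, forces in N, time in s.
With the tool pointing down it reaches from about 250 to 800 mm from the base axis. Payload 8.5 kg.
Tool frame: the origin (TCP) lies at the very end of the fingers, on their centre line; the grasp point (between the pads) lies 19 mm behind it; z points along the fingers, y is the line along which they close (so a half turn about z gives the same grasp; the last joint's range is limited). The gripper opens to 85 mm and grips with 20 to 120 N. Pads are 22 mm wide; open, the fingers measure 114 mm over their backs; the gripper's body (76 mm by 85 mm) begins 54 mm behind the grasp point. The pads swing forward as they close: fully open they stand 13 mm farther back than shut.
Start: joints at [-1.308, 0.238, -0.013, 1.319, 0, 1.571], TCP at [136.374, -506.933, 231.276] pointing down, gripper open.
Joint ranges: [-2.66, 2.66], [-1.03, 1.9], [-1.14, 1.46], [-1.82, 2.27], [-1.45, 1.34], [-3.14, 3.14]. Speed limits (rad/s): [2.22, 2.22, 2.79, 3.14, 3.14, 3.14].

INTERFACE

Orientations are given as a rotation vector (axis times angle).
In Python, from station import arm gives the robot as it stands.
- The arm moves only by the tool servo_tool, never from a script. Its argument "rows" is a list of rows, each a list of 3 entries, a list of its own where there are three numbers: the shift along the tool's x, y, z in units of 25 mm (1.0 is 25 mm), then the turn about the tool's z in degrees, then the opening, from 0 (shut) to 1 (fully open). A call has exactly 5 rows; each row is the pose to reach, as a shift and turn from the pose commanded when the call began, along the tool's axes at that moment; what a row does not reach only later rows make up. A row lasts 1/8 s, in which the tool goes at most 62.5 mm and 10.7 degrees, less where a joint would pass 70% of its speed; a pose out of reach is approached as far as the arm can. A call with a gripper value outside its range is refused whole. The fingers move at their own pace and stop on an object; the grip force is fixed at half the most. Time passes only in rows, so rows that repeat a pose let the fingers close, or fill a call up. It gives the time, the measured TCP pose, the force, the opening and the grip force at its end, in the units of the state.
- arm.observe(): the state, without advancing time (a new reading comes with each control period).
- arm.read_camera(name): name is "scene" or "side" or "wrist"; returns the picture (480x640x3 uint8, red, green, blue); there is no depth.
- arm.calibration(name): a dict with "fx", "fy", "cx", "cy" (pixels), "world_to_cam" (4x4, takes a point from world to camera coordinates). Camera axes: x right, y up, looking along -z (the intrinsics and any distortion apply to the point x, -y, -z); pixel columns grow to the right and rows downward; lengths in mm; the calibration is good to about 2 mm. A picture is of the moment at which its call begins: read the wrist's pose just before it. calibration takes no time and is no camera call; for the wrist camera it gives the pose at the moment of the call.
- arm.hand_in(): hands the job in; it is judged then, once.
Trained networks look in the newest picture that a camera, given by its name, has taken for a name from the list of things; names that differ only in an ending like _2 or _b are one class to them, and where a whole thing is asked for, a point or a joint stands for the part that bears it (a point fixed in the world has none). Each returns a list of dicts, best first, with "confidence" (0 to 1); they miss things now and then, are a little off and sometimes report something else, mostly with a low value. They report only what shows in the picture. A call takes as long as a camera call. They do not tell look-alikes from the thing itself.
- arm.trace(label, camera): "mask" (480x640 bool, what is visible of it) and "at" ([row, column] in pixels, amid what is visible of it).
The state is a dict: "t": time; "qpos": joint angles; "qd": joint speeds; "tau": joint torques, N m; "tcp_pos": TCP position; "eef_rot": TCP orientation; "ft_force": force on the tool from outside, world axes, zero at the start; "ft_torque": the same for the moment, N m; "finger_gap": finger opening in mm; "grip_force": force on a finger pad.
Only numpy, scipy, OpenCV 4.12 (cv2) and the standard library are available. Lean on these libraries where they do the work, as an engineer would, in place of code of your own. Each camera call takes 0.05 s, during which the arm holds its last target. There are 200 camera calls.

TASK

The small blue gas bottle has been taken off the burner and is to be put away. Reach down through the mouth of its valve guard and turn the red handwheel clockwise until you feel the valve seat, nip it up snug but do not force it, and do not lean on the guard. Then set the yellow dust cap gently over the guard's mouth so that it sits fully down and level, and leave the other things on the table where they are.

Things in the scene. Friction and masses are not known exactly. Their poses are not given: they have to be found in the camera images.
- cylinder: Blue steel gas bottle, 200 mm in diameter, fixed on the table. Origin: centre of its underside, on the table; z up. On its shoulder, 170 mm up, stands the valve guard: a blue ring, 124 mm outer diameter, with hand holes in its sides and a white in-turned lip on top. Touching bottle or guard with more than 15 N is leaning on it.
- guard_mouth (a point): Centre of the guard's round mouth, level with the top of the white lip, 245 mm above the bottle's underside. The mouth is 90 mm wide; the lip is 4 mm thick and reaches from 45 to 62 mm from the centre. z up.
- valve: Brass valve inside the guard, fixed, outlet towards its -x. Origin: on the vertical spindle axis, 75 mm below the lip, up to 3 mm off the guard's centre. Its seat is hidden. Turning runs free at about 0.12 N m, then at the seat the torque rises by about 0.1 N m per 0.02 rad of the wheel. Snug: 0.45 N m or more, held 0.2 s; strained above 0.9 N m; 0.6 to 0.7 N m is right.
- handwheel: Red handwheel on the spindle. Origin: on the axis, 51 mm below the lip, at the underside of its round skirt (48 mm diameter, 7 mm high). Clockwise from above (yaw decreasing) closes. It starts 0.3 to 1.4 rad short of the seat; how far differs on every bottle and must be felt. It stays where it is let go; if backed off from the seat it is open again.
- wheel_grip (a point): Top centre of the handwheel's grip, on the axis, 20 mm below the guard's lip. The grip is an upright bar along the wheel's x axis: 46 mm long, 14 mm thick (along y), 24 mm high, standing on the skirt. Axes as the handwheel's.
- cap: Loose yellow dust cap, about 150 g, standing on the table on its plug. Origin: centre of its underside; z up. Plug 82 mm wide, 10 mm high, foot bevelled to 72 mm; flange 120 mm wide from 10 to 15 mm up; bar grip along its x, 52 mm long, 16 mm thick, from 15 to 41 mm up. Seated: plug in the guard's mouth, flange on the lip, origin 10 mm below the lip, any yaw.
- teapot: Loose aluminium teapot with a spout and a black handle, 94 mm in diameter at the foot, 114 mm high; leave it. Origin: centre of its underside.
- glass_a: Loose amber tea glass, 52 mm in diameter, 65 mm high; leave it. Origin: centre of its underside.
- glass_b: Loose green tea glass, 52 mm in diameter, 65 mm high; leave it. Origin: centre of its underside.
- bowl: Loose small white bowl, 100 mm in diameter, 42 mm high; leave it. Origin: centre of its underside.
- spanner: Loose steel spanner lying flat, 160 mm long; leave it. Origin: its middle.
- regulator: Loose aluminium gas regulator with an orange button and brass ends, about 130 mm long, 44 mm high; leave it. Origin: under its round body.
There are look-alikes about, which are no part of the job. Of the things that look like the cap, the smaller one is meant.

How it is judged:
By the outcome, as a careful person would: the job done as asked, in the order asked, and still so for the second after the job is handed in, with the robot touching nothing.
It also fails if it takes over 70 s, if anything falls off the work surface, if the arm or the gripper's body presses on something with over 40 N, if the wrist force passes 120 N, or if a joint passes its speed limit or range.

## Working session

There is one attempt and no reset: what is moved stays moved. The work goes in short steps, Python scripts to look and compute and a tool call to move; the robot and the scene stay as the last step left them, time stands still between calls to the robot, and variables do not carry over. Pictures are saved under pics/ and viewed, at most 10 in all, crops included, and the job is handed in when it is done.

Besides the shell and the picture viewer there is one more tool, called after "Call:" as name(argument=value, ...) on one line, values as JSON. servo_tool: Moves the arm, as the interface text tells. Its arguments: {"type":"object","properties":{"rows":{"type":"array"}},"required":["rows"]}

```bash
mkdir -p pics && ls && python3 - <<'E'
from station import arm
import cv2,numpy as np
ims=[arm.read_camera(n) for n in ("scene","side")]
for n,im in zip(("scene","side"),ims): cv2.imwrite(f"pics/{n}0.png",im[:,:,::-1]); c=arm.calibration(n); print(n,{k:np.round(v,4).tolist() if not isinstance(v,str) else v for k,v in c.items()})
print(arm.observe())
for n in ("scene","side"):
  for l in ("cap","cylinder","handwheel"):
    for d in arm.trace(l,n): print(n,l,d["confidence"],d["at"],d["mask"].sum())
E
```

```text
pics
scene {'fx': 606.0776, 'fy': 606.0776, 'cx': 317.831, 'cy': 234.3803, 'world_to_cam': [[-0.7085, 0.7058, -0.0018, 377.5839], [-0.453, -0.4529, 0.7679, 94.397], [0.5411, 0.5448, 0.6406, -1769.3454], [0.0, 0.0, 0.0, 1.0]]}
side {'fx': 480.1393, 'fy': 480.1393, 'cx': 325.0959, 'cy': 240.9317, 'world_to_cam': [[-0.9073, -0.4204, 0.0089, 459.9043], [0.327, -0.6921, 0.6435, -297.0475], [-0.2644, 0.5868, 0.7654, -1079.4824], [0.0, 0.0, 0.0, 1.0]]}
{'t': 0.1, 'qpos': array([-1.30801937e+00,  2.38729483e-01, -1.41405160e-02,  1.31919333e+00,
       -2.38828169e-05,  1.57078832e+00]), 'qd': array([-0.0006428 , -0.00206604,  0.00137375, -0.00273294, -0.0027078 ,
       -0.00060452]), 'tau': array([-3.95967409e-04, -5.39720213e+01,  3.46999097e+01,  1.34904051e-02,
       -4.90263506e-05, -7.99037167e-06]), 'tcp_pos': array([ 136.27623293, -506.63652936,  230.74880552]), 'eef_rot': array([-3.11327127e+00, -4.11430838e-01,  2.97803399e-04]), 'ft_force': array([-0.47643063,  0.70729693,  0.54566206]), 'ft_torque': array([0.03915   , 0.02098967, 0.0315882 ]), 'grip_force': 0.0, 'finger_gap': 85.29221173046388}
scene cap 0.82 [227.1, 238.1] 980
scene cap 0.81 [195.3, 294.2] 1073
scene cylinder 0.8 [257.8, 303.3] 7319
scene handwheel 0.48 [217.7, 302.2] 126
side cap 0.83 [229.6, 436.9] 1993
side cap 0.77 [207.5, 372.0] 1037
side cylinder 0.68 [252.5, 318.6] 6609
side handwheel 0.61 [222.5, 317.6] 194
side handwheel 0.26 [204.0, 307.4] 265
```

```bash
python3 - <<'E'
import cv2,numpy as np
a=cv2.imread("pics/scene0.png");b=cv2.imread("pics/side0.png")
A=cv2.resize(a[130:330,180:447],(800,600),interpolation=cv2.INTER_CUBIC);cv2.imwrite("pics/a.png",A)
B=cv2.resize(b[120:345,200:500],(800,600),interpolation=cv2.INTER_CUBIC);cv2.imwrite("pics/b.png",B)
E
```

```text
(no output)
```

View pics/a.png

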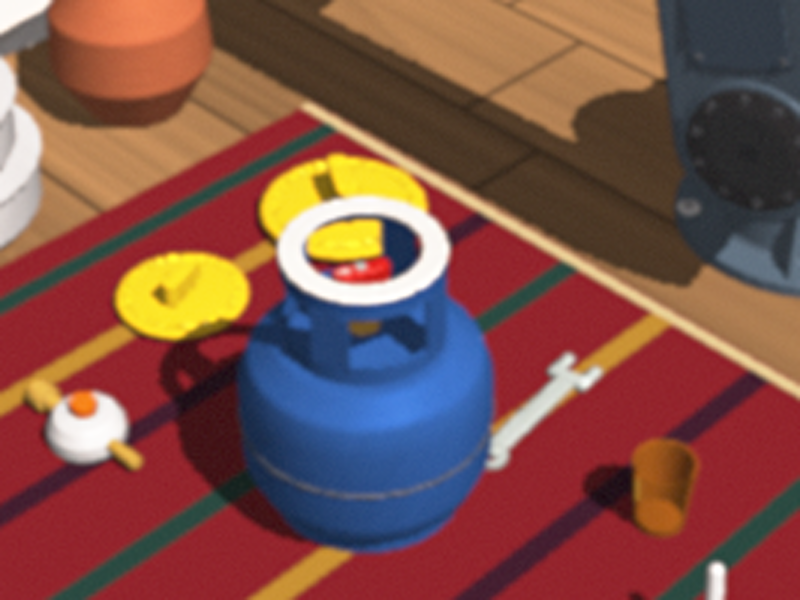

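View pics/b.png

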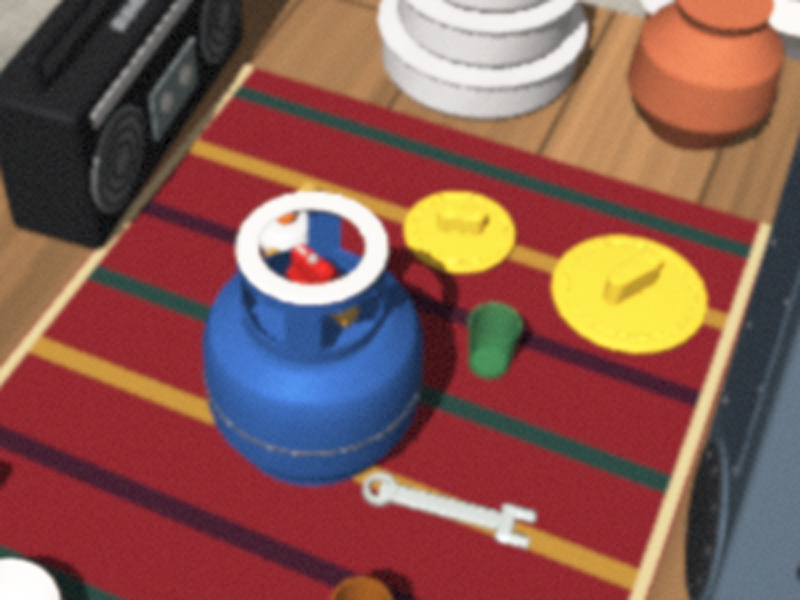

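The scene view shows the bottle with its white lip at about (301,213). The smaller cap is at (241,228) in scene and (372,207) in side. The larger look-alike stands behind the bottle.

```bash
cat > h.py <<'E'
from station import arm
import cv2,numpy as np
from scipy.spatial.transform import Rotation as R
from scipy.optimize import least_squares
def plane(c,px,z):
    M=np.array(c["world_to_cam"]);Rm,t=M[:3,:3],M[:3,3];px=np.atleast_2d(px).astype(float)
    d=np.stack([(px[:,0]-c["cx"])/c["fx"],-(px[:,1]-c["cy"])/c["fy"],-np.ones(len(px))],1)@Rm
    o=-Rm.T@t
    return o+d*((z-o[2])/d[:,2])[:,None]
def proj(c,p):
    M=np.array(c["world_to_cam"]);q=np.atleast_2d(p)@M[:3,:3].T+M[:3,3]
    return np.stack([c["cx"]+c["fx"]*q[:,0]/-q[:,2],c["cy"]+c["fy"]*-q[:,1]/-q[:,2]],1)
def circ(P,r=None):
    f=lambda v:np.hypot(P[:,0]-v[0],P[:,1]-v[1])-v[2]
    s=least_squares(f,[*P[:,:2].mean(0),50],loss="soft_l1",f_scale=1.5);return s.x.round(1),np.abs(s.fun).mean().round(2)
def big(mask,at):
    n,l,st,ce=cv2.connectedComponentsWithStats(mask.astype(np.uint8));
    k=min(range(1,n),key=lambda i:np.hypot(*(ce[i]-at))+(1e3 if st[i,4]<100 else 0))
    cs,_=cv2.findContours((l==k).astype(np.uint8),cv2.RETR_EXTERNAL,cv2.CHAIN_APPROX_NONE)
    return max(cs,key=len)[:,0],st[k,4]
E
python3 - <<'E'
from h import *
for n,lip,cap in (("scene",(301,213),(241,228)),("side",(317,213),(372,207))):
    c=arm.calibration(n);im=cv2.imread(f"pics/{n}0.png").astype(int);b,g,r=im[...,0],im[...,1],im[...,2]
    w=(np.minimum(np.minimum(b,g),r)>150)
    yy,xx=np.mgrid[:480,:640];w&=np.hypot(xx-lip[0],yy-lip[1])<36
    ct,a=big(w,lip);h=cv2.convexHull(ct)[:,0];print(n,"lip",a,circ(plane(c,ct,245)))
    y=(r>130)&(g>100)&(b<90);y&=np.hypot(xx-cap[0],yy-cap[1])<30
    ct,a=big(y,cap);print("cap",a,circ(plane(c,ct,15)))
E
```

```text
scene lip 940 (array([551. , -34.2,  63.1]), np.float64(0.97))
cap 1137 (array([ 512.7, -320.4,   62.1]), np.float64(6.53))
side lip 1232 (array([546.9, -35.8,  62.6]), np.float64(0.61))
cap 1151 (array([ 506.6, -322.2,   62.6]), np.float64(5.8))
```

```bash
cat >> h.py <<'E'
def rel(target,yaw=None,base=None):
    s=arm.observe();T=R.from_rotvec(s["eef_rot"])
    p=s["tcp_pos"] if base is None else np.array(base)
    d=T.inv().apply(np.array(target)-p);print("shift units",(d/25).round(3),"tcp",s["tcp_pos"].round(1),"toolx yaw",np.degrees(np.arctan2(*T.as_matrix()[1::-1,0])).round(2))
E
python3 - <<'E'
from h import *
s=arm.observe();T=R.from_rotvec(s["eef_rot"]);print(T.as_matrix().round(4))
M=np.array(arm.calibration("wrist")["world_to_cam"]);print({k:v for k,v in arm.calibration("wrist").items() if k!="world_to_cam"})
o=-M[:3,:3].T@M[:3,3];print("cam in tool",T.inv().apply(o-s["tcp_pos"]).round(1),"look",T.inv().apply(-M[2,:3]).round(3),"right",T.inv().apply(M[0,:3]).round(3))
rel([549,-35,400])
E
```

```text
[[ 9.657e-01  2.598e-01 -1.000e-04]
 [ 2.598e-01 -9.657e-01  3.000e-04]
 [ 0.000e+00 -4.000e-04 -1.000e+00]]
{'fx': 375.20567618983745, 'fy': 375.20567618983745, 'cx': 313.9865131520702, 'cy': 239.12447828500035}
cam in tool [  67.7    0.7 -142.1] look [-0.27   0.001  0.963] right [ 0.001  1.    -0.001]
shift units [ 20.842 -13.941  -6.748] tcp [ 136.4 -506.9  231.2] toolx yaw 15.06
```

Call:
servo_tool(rows=[[[0,0,-2.4],0,1],[[0.8,-0.5,-4.5],0,1],[[2.6,-1.7,-5.8],0,1],[[4.4,-2.9,-6.8],0,1],[[6.3,-4.2,-6.8],0,1]])

```text
t: 1.02
tcp_pos: [262.3, -364.0, 403.1]
eef_rot: [3.112, 0.41, 0.003]
ft_force: [0.4, -0.8, -0.4]
finger_gap: 85.5
grip_force: 0.0
```

Call:
servo_tool(rows=[[[2,-1.3,0],0,1],[[4,-2.6,0],0,1],[[6,-4,0],0,1],[[8,-5.3,0],0,1],[[10,-6.6,0],0,1]])

```text
t: 1.65
tcp_pos: [460.8, -138.6, 401.6]
eef_rot: [3.114, 0.412, 0.001]
ft_force: [1.1, -1.2, 0.2]
finger_gap: 85.2
grip_force: 0.0
```

```bash
python3 -c "
from h import *
rel([549,-35,400]);print(arm.observe()['t'],arm.observe()['eef_rot'])"
```

```text
shift units [ 4.485 -3.084  0.063] tcp [ 460.8 -138.6  401.6] toolx yaw 15.07
1.65 [3.11416429e+00 4.11807452e-01 1.00206350e-03]
```

Call:
servo_tool(rows=[[[1.6,-1.1,0],0,1],[[3.2,-2.2,0],0,1],[[4.5,-3.1,0],0,1],[[4.5,-3.1,0],0,1],[[4.5,-3.1,0],0,1]])

```text
t: 2.28
tcp_pos: [548.0, -36.4, 401.2]
eef_rot: [3.114, 0.412, -0.001]
ft_force: [-0.6, -0.1, -0.4]
finger_gap: 85.7
grip_force: 0.0
```

```bash
python3 - <<'E'
from h import *
s=arm.observe();c=arm.calibration("wrist");im=arm.read_camera("wrist")
cv2.imwrite("pics/w1.png",im[:,:,::-1]);np.savez("w1.npz",**c);print(s["tcp_pos"],c["world_to_cam"])
print(proj(c,[[549,-35,245],[549,-35,225]]))
for d in arm.trace("wheel_grip","wrist")[:2]: print(d["confidence"],d["at"],d["mask"].sum())
E
```

```text
[548.03930549 -36.39640411 401.19194369] [[ 2.61344299e-01 -9.65245443e-01  6.25573030e-04 -1.79456335e+02]
 [ 9.29411410e-01  2.51467025e-01 -2.70108805e-01 -4.18765374e+02]
 [ 2.60563982e-01  7.11728109e-02  9.62829602e-01 -6.81558338e+02]
 [ 0.00000000e+00  0.00000000e+00  0.00000000e+00  1.00000000e+00]]
[[311.47602276 218.82926394]
 [311.61059145 213.78519304]]
0.62 [208.2, 315.9] 2063
```

View pics/w1.png

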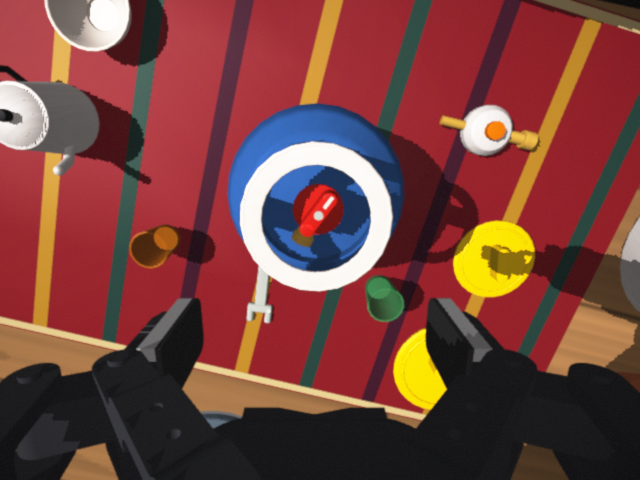

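The wrist view shows the lip centred at about (316,216) and the red grip at (319,212), running from about (304,234) to (334,193). The small cap is at (495,259) with its bar roughly horizontal, and the larger cap is at (430,370).

```bash
cat > meas.py <<'E'
from h import *
def measure(im,c,lip,cap=None):
    im=im.astype(int);r,g,b=im[...,0],im[...,1],im[...,2];yy,xx=np.mgrid[:480,:640]
    w=(im.min(2)>130);w&=np.hypot(xx-lip[0],yy-lip[1])<110
    m=w.astype(np.uint8);cs,h=cv2.findContours(m,cv2.RETR_CCOMP,cv2.CHAIN_APPROX_NONE)
    for k,q in enumerate(cs):
        if len(q)>150: print("lip",len(q),"hole" if h[0][k][3]>=0 else "outer",circ(plane(c,q[:,0],245)))
    red=(r>60)&(r>2.2*g)&(r>2.2*b)&(np.hypot(xx-lip[0],yy-lip[1])<48)
    pr=plane(c,np.stack([xx[red],yy[red]],1),225);print("red area",red.sum(),pr.mean(0).round(1))
    vals=r[red];print("red pct",np.percentile(vals,[10,30,50,70,90]))
    return red
E
python3 - <<'E'
from meas import *
im=cv2.imread("pics/w1.png")[:,:,::-1];c=dict(np.load("w1.npz"))
measure(im,c,(316,216))
cv2.imwrite("pics/w1c.png",cv2.resize(im[165:265,255:388,::-1],(800,600),interpolation=cv2.INTER_CUBIC))
i=im.astype(int);yy,xx=np.mgrid[:480,:640]
y=(i[...,0]>60)&(i[...,1]>.6*i[...,0])&(i[...,2]<.4*i[...,0])&(np.hypot(xx-495,yy-259)<50)
y=cv2.morphologyEx(y.astype(np.uint8),cv2.MORPH_CLOSE,np.ones((9,9)))
ct,a=big(y,(495,259));hull=cv2.convexHull(ct);print("cap",circ(plane(c,ct,15)))
cv2.imwrite("pics/w1k.png",cv2.resize(im[209:309,428:561,::-1],(800,600),interpolation=cv2.INTER_CUBIC))
E
```

```text
lip 524 outer (array([548. , -38.1,  62.3]), np.float64(4.25))
lip 306 hole (array([548.9, -38.5,  44.6]), np.float64(0.21))
red area 1855 [553.6 -38.6 225. ]
red pct [110. 113. 183. 230. 237.]
cap (array([ 510.1, -323.9,   60.4]), np.float64(2.68))
```

View pics/w1c.png

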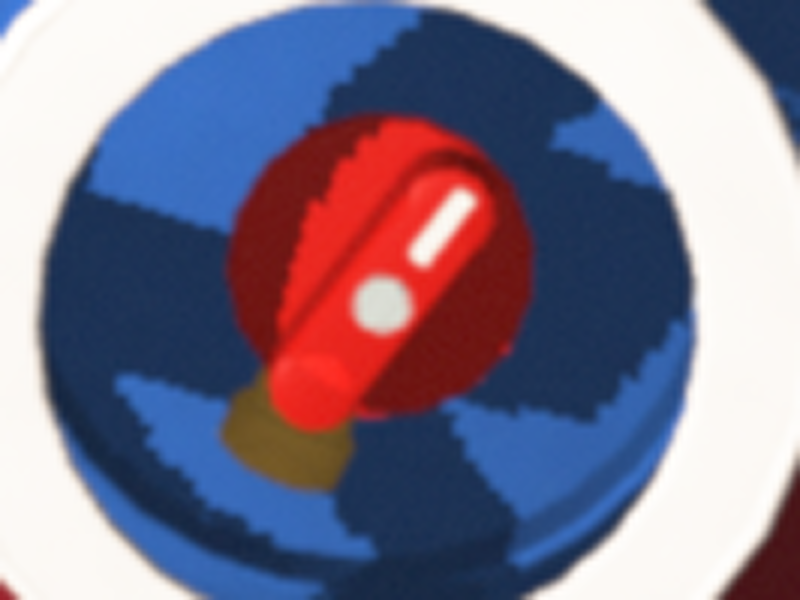

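View pics/w1k.png

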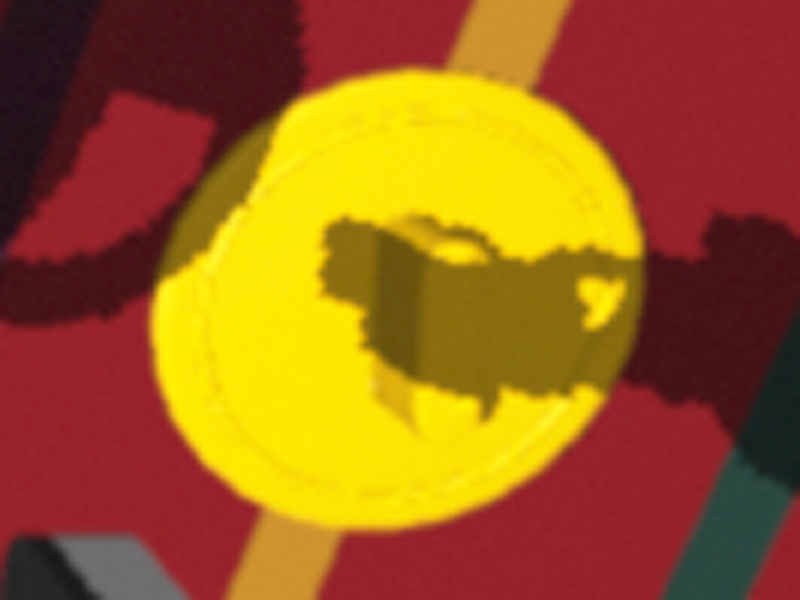

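```bash
python3 - <<'E'
from meas import *
c=dict(np.load("w1.npz"))
f=lambda p,x0,y0:np.array([[x0+(u+.5)/6.015-.5,y0+(v+.5)/6-.5] for u,v in p])
P=plane(c,f([(382,304),(465,197),(420,258),(480,195)],255,165),225);print(P.round(1))
print("bar yaw",np.degrees(np.arctan2(*(P[1]-P[0])[1::-1])),np.degrees(np.arctan2(*(P[1]-P[2])[1::-1])))
# cap grip top: corners/edges at z=41 guess; far end ~ (455,240), near end ~(450,410) in crop
Q=plane(c,f([(455,235),(450,415),(375,230),(375,380)],428,209),41);print(Q.round(1))
s=arm.observe();print(np.degrees(s["qpos"]).round(1),s["ft_torque"],s["ft_force"])
rel([548.9,-38.5,300])
E
```

```text
[[549.2 -40.7 225. ]
 [567.3 -48.  225. ]
 [557.1 -44.2 225. ]
 [568.1 -50.  225. ]]
bar yaw -21.91868222304175 -20.520699204766093
[[ 534.9 -315.5   41. ]
 [ 492.8 -332.    41. ]
 [ 531.1 -297.    41. ]
 [ 496.4 -311.3   41. ]]
[ -3.9  16.8  28.5 101.6  -0.  161.1] [-0.02865677 -0.00735511 -0.03978341] [ 0.3347789  -0.43579811 -0.87652351]
shift units [0.03  0.069 4.065] tcp [547.7 -37.  401.6] toolx yaw 15.01
```

The screw at the grip's centre is at (549.2,-40.7,225), 2.2 mm from the guard's centre, so it is consistent. Bar yaw is about -21.5°. I'll use the 158.5° equivalent so the last joint has room to turn.

Call:
servo_tool(rows=[[[0,0,0.5],-10,0.7],[[0,0,1],-20,0.5],[[0,0,1.5],-30,0.4],[[0,0,2],-40,0.35],[[0,0,2],-50,0.35]])

```text
t: 3.0
tcp_pos: [547.3, -37.3, 350.9]
eef_rot: [-2.645, -1.694, 0.001]
ft_force: [0.5, -0.8, 0.1]
finger_gap: 30.1
grip_force: 0.0
```

Call:
servo_tool(rows=[[[0,0,0],-10,0.35],[[0,0,0],-20,0.35],[[0,0,0],-30,0.35],[[0,0,0],-40,0.35],[[0,0,0],-50,0.35]])

```text
t: 3.62
tcp_pos: [547.7, -37.3, 351.9]
eef_rot: [1.681, 2.653, 0.001]
ft_force: [0.1, 0.0, -0.4]
finger_gap: 29.7
grip_force: 0.0
```

Call:
servo_tool(rows=[[[0,0,0],-10,0.35],[[0,0,0],-20,0.35],[[0,0,0],-30,0.35],[[0,0,0],-40,0.35],[[0,0,0],-43.5,0.35]])

```text
t: 4.25
tcp_pos: [547.7, -37.3, 351.9]
eef_rot: [0.581, 3.087, 0.0]
ft_force: [0.1, 0.1, 0.2]
finger_gap: 30.0
grip_force: 0.0
```

Call:
servo_tool(rows=[[[0,0,0],0,0.35],[[0,0,0],0,0.35],[[0,0,0],0,0.35],[[0,0,0],0,0.35],[[0,0,0],0,0.35]])

```text
t: 4.88
tcp_pos: [548.2, -36.3, 351.3]
eef_rot: [-0.585, -3.087, -0.0]
ft_force: [0.1, -0.2, 0.3]
finger_gap: 29.9
grip_force: 0.0
```

```bash
python3 - <<'E'
from meas import *
s=arm.observe();c=arm.calibration("wrist");im=arm.read_camera("wrist");np.savez("w2.npz",**c)
print(np.degrees(s["qpos"]).round(1),s["tcp_pos"],s["finger_gap"])
p=proj(c,[548.9,-38.5,245])[0];print(p);measure(im,c,p)
x,y=int(p[0])-80,int(p[1])-60;print(x,y);cv2.imwrite("pics/w2.png",im[:,:,::-1])
cv2.imwrite("pics/w2c.png",cv2.resize(im[y:y+120,x:x+160,::-1],(800,600),interpolation=cv2.INTER_CUBIC))
rel([549.2,-40.7,300])
E
```

```text
[-3.8 15.8 19.6 93.8  0.  17.7] [548.24208705 -36.26377193 351.2710525 ] 29.87391091780736
[312.63715965 239.28236477]
lip 193 outer (array([583.5, -51. ,  24.9]), np.float64(5.48))
lip 712 outer (array([545.5, -37.3,  58.1]), np.float64(7.36))
red area 2519 [543.3 -38.1 225. ]
red pct [105. 107. 127. 223. 229.]
232 179
shift units [-0.101 -0.152  2.051] tcp [548.2 -36.2 351.3] toolx yaw 158.56
```

View pics/w2c.png

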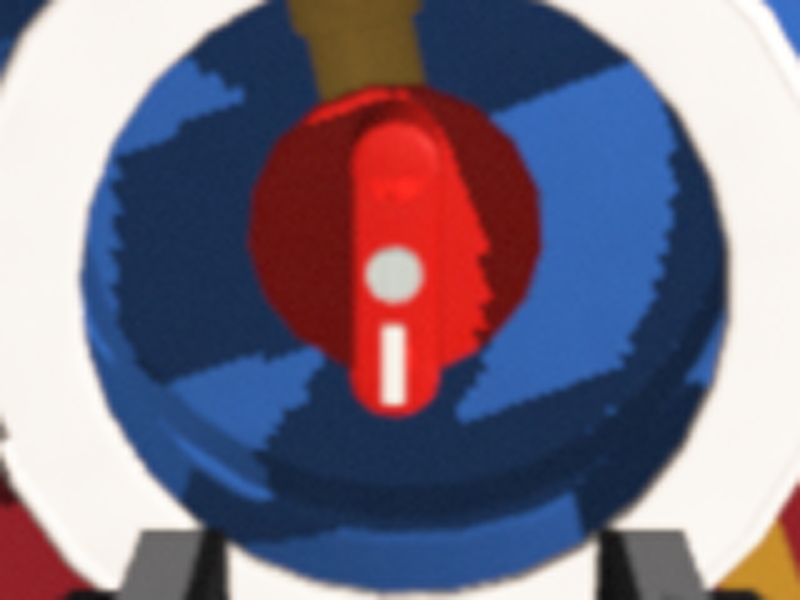

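The view after the half turn shows the screw at crop (394,275), which is pixel (310.8,234), and the bar is aligned with the tool's x. The mouth spans crop columns 82 to 727.

```bash
python3 - <<'E'
from meas import *
c=dict(np.load("w2.npz"));im=cv2.imread("pics/w2.png")
x,y=232,179
print(plane(c,[[x+394/5-.4,y+275/5-.4]],225))
w=(im.min(2)>130)
# radial search of inner edge from mouth centre in image
P=[]
for a in np.radians(np.r_[-35:40:3,145:215:3,215:325:3]):
    for r in np.arange(45,90,.25):
        u,v=313+r*np.cos(a),236+r*np.sin(a)
        if w[int(v+.5),int(u+.5)]: P.append((u,v));break
print(len(P),circ(plane(c,P,245)))
rel([549,-38,300])
E
```

```text
[[549.40272973 -40.56887278 225.        ]]
86 (array([548. , -38.2,  44.4]), np.float64(0.19))
shift units [-0.054 -0.055  2.051] tcp [548.2 -36.2 351.3] toolx yaw 158.56
```

Call:
servo_tool(rows=[[[-0.1,-0.14,0.8],0,0.35],[[-0.1,-0.14,1.7],0,0.35],[[-0.1,-0.14,2.6],0,0.35],[[-0.1,-0.14,3.5],0,0.35],[[-0.1,-0.14,3.8],0,0.35]])

```text
t: 5.55
tcp_pos: [548.7, -40.4, 255.2]
eef_rot: [-0.584, -3.085, 0.0]
ft_force: [0.8, -0.1, 1.1]
finger_gap: 30.1
grip_force: 0.0
```

Call:
servo_tool(rows=[[[0,0,0.5],0,0.35],[[0,0,1],0,0.35],[[0,0,1.5],0,0.35],[[0,0,1.95],0,0.35],[[0,0,2],0,0.35]])

```text
t: 6.18
tcp_pos: [548.8, -40.4, 205.4]
eef_rot: [-0.584, -3.085, 0.0]
ft_force: [0.3, 0.7, -1.2]
finger_gap: 30.0
grip_force: 0.0
```

```bash
python3 - <<'E'
from meas import *
s=arm.observe();print(s["ft_force"],s["ft_torque"]);rel([549.3,-40.6,205])
E
```

```text
[ 0.25625156  0.68541962 -1.15546767] [ 0.02765734 -0.0354607  -0.02038351]
shift units [-0.02  -0.     0.015] tcp [548.8 -40.4 205.4] toolx yaw 158.56
```

Close on the bar.

Call:
servo_tool(rows=[[[0,0,0],0,0.2],[[0,0,0],0,0.1],[[0,0,0],0,0],[[0,0,0],0,0],[[0,0,0],0,0]])

```text
t: 6.8
tcp_pos: [549.7, -39.9, 206.9]
eef_rot: [0.584, 3.086, 0.002]
ft_force: [-0.2, 4.3, 1.3]
finger_gap: 12.4
grip_force: 61.1
```

```bash
cat > st.py <<'E'
from h import *
F=[];
s=arm.observe();print(s["t"],"F",s["ft_force"].round(2),"T",s["ft_torque"].round(3),"tcp",s["tcp_pos"].round(1),"gap",s["finger_gap"].round(2),"grip",s["grip_force"],"j6",np.degrees(s["qpos"][5]).round(2),"tau6",s["tau"][5].round(3))
T=R.from_rotvec(s["eef_rot"]).as_matrix();print("yaw",np.degrees(np.arctan2(T[1,0],T[0,0])).round(2))
E
python3 st.py
```

```text
Traceback (most recent call last):
  File "st.py", line 3, in <module>
    s=arm.observe();print(s["t"],"F",s["ft_force"].round(2),"T",s["ft_torque"].round(3),"tcp",s["tcp_pos"].round(1),"gap",s["finger_gap"].round(2),"grip",s["grip_force"],"j6",np.degrees(s["qpos"][5]).round(2),"tau6",s["tau"][5].round(3))
                                                                                                                          ^^^^^^^^^^^^^^^^^^^^^
AttributeError: 'float' object has no attribute 'round'
```

Call:
servo_tool(rows=[[[0,0,0],4,0],[[0,0,0],8,0],[[0,0,0],12,0],[[0,0,0],14,0],[[0,0,0],14,0]])

```text
t: 7.42
tcp_pos: [549.7, -39.9, 206.9]
eef_rot: [0.956, 2.992, 0.002]
ft_force: [0.7, 4.9, 2.2]
finger_gap: 12.8
grip_force: 61.1
```

```bash
sed -i 's/s\["finger_gap"\].round(2)/s["finger_gap"]/;s/s\["tau"\]\[5\].round(3)/float(s["tau"][5])/' st.py && python3 st.py
```

```text
7.425 F [0.69 4.93 2.18] T [ 0.954  0.026 -0.035] tcp [549.7 -39.9 206.9] gap 12.78660514129624 grip 61.10984265804291 j6 31.25 tau6 0.14036825392395258
yaw 144.56
```

Call:
servo_tool(rows=[[[0,0,0],1,0],[[0,0,0],2,0],[[0,0,0],3,0],[[0,0,0],4,0],[[0,0,0],5,0]])

```text
t: 8.05
tcp_pos: [549.6, -40.0, 206.8]
eef_rot: [1.086, 2.947, 0.002]
ft_force: [1.0, 4.8, 2.4]
finger_gap: 12.8
grip_force: 61.1
```

```bash
python3 st.py
```

```text
8.05 F [1.02 4.78 2.38] T [ 0.953 -0.002  0.1  ] tcp [549.6 -40.  206.8] gap 12.789611232985367 grip 61.057990193367004 j6 36.25 tau6 -0.10845213197171688
yaw 139.56
```

Call:
servo_tool(rows=[[[0,0,0],1,0],[[0,0,0],2,0],[[0,0,0],3,0],[[0,0,0],4,0],[[0,0,0],5,0]])

```text
t: 8.68
tcp_pos: [549.6, -40.0, 206.9]
eef_rot: [1.213, 2.897, 0.002]
ft_force: [0.7, 4.3, 2.5]
finger_gap: 12.3
grip_force: 61.1
```

```bash
python3 st.py
```

```text
8.675 F [0.7  4.33 2.48] T [ 0.926 -0.03   0.079] tcp [549.6 -40.  206.9] gap 12.254202211823559 grip 61.10261857509613 j6 41.25 tau6 -0.10844370117411017
yaw 134.56
```

Call:
servo_tool(rows=[[[0,0,0],1.2,0],[[0,0,0],2.4,0],[[0,0,0],3.6,0],[[0,0,0],4.8,0],[[0,0,0],6,0]])

```text
t: 9.3
tcp_pos: [549.6, -39.9, 206.9]
eef_rot: [1.363, 2.83, 0.002]
ft_force: [-0.0, 5.0, 2.1]
finger_gap: 12.4
grip_force: 61.1
```

```bash
python3 st.py
```

```text
9.3 F [-0.03  4.97  2.09] T [0.988 0.051 0.147] tcp [549.6 -39.9 206.9] gap 12.365400002478957 grip 61.12841606140137 j6 47.26 tau6 -0.1543581811711192
yaw 128.55
```

Call:
servo_tool(rows=[[[0,0,0],1.2,0],[[0,0,0],2.4,0],[[0,0,0],3.6,0],[[0,0,0],4.8,0],[[0,0,0],6,0]])

```text
t: 9.93
tcp_pos: [549.6, -40.0, 206.9]
eef_rot: [1.51, 2.755, 0.002]
ft_force: [0.4, 5.3, 2.8]
finger_gap: 12.7
grip_force: 61.1
```

```bash
python3 st.py
```

```text
9.925 F [0.43 5.28 2.82] T [0.979 0.056 0.141] tcp [549.6 -40.  206.9] gap 12.69119542958456 grip 61.14186108112335 j6 53.26 tau6 -0.15379216521978378
yaw 122.55
```

Call:
servo_tool(rows=[[[0,0,0],1.2,0],[[0,0,0],2.4,0],[[0,0,0],3.6,0],[[0,0,0],4.8,0],[[0,0,0],6,0]])

```text
t: 10.55
tcp_pos: [549.6, -39.9, 206.9]
eef_rot: [1.652, 2.672, 0.002]
ft_force: [0.1, 4.7, 3.0]
finger_gap: 12.5
grip_force: 61.2
```

```bash
python3 st.py
```

```text
10.55 F [0.1  4.66 2.99] T [0.949 0.055 0.167] tcp [549.6 -39.9 206.9] gap 12.517735670219123 grip 61.19701623916626 j6 59.25 tau6 -0.05161435576155782
yaw 116.56
```

Call:
servo_tool(rows=[[[0,0,0],1.2,0],[[0,0,0],2.4,0],[[0,0,0],3.6,0],[[0,0,0],4.8,0],[[0,0,0],6,0]])

```text
t: 11.18
tcp_pos: [549.6, -39.9, 206.8]
eef_rot: [1.789, 2.582, 0.002]
ft_force: [-0.1, 5.4, 3.3]
finger_gap: 12.7
grip_force: 61.3
```

```bash
python3 st.py
```

```text
11.175 F [-0.13  5.36  3.28] T [ 0.977 -0.102  0.516] tcp [549.6 -39.9 206.8] gap 12.694432641711087 grip 61.32831931114197 j6 65.23 tau6 0.24280758574604988
yaw 110.58
```

The seat is felt at 0.52 N m, so I'll nip it up by about 1.2° and hold.

Call:
servo_tool(rows=[[[0,0,0],0.4,0],[[0,0,0],0.8,0],[[0,0,0],1.2,0],[[0,0,0],1.2,0],[[0,0,0],1.2,0]])

```text
t: 11.8
tcp_pos: [549.6, -39.9, 206.8]
eef_rot: [1.815, 2.564, 0.002]
ft_force: [0.4, 5.0, 3.3]
finger_gap: 12.4
grip_force: 61.4
```

```bash
python3 st.py
```

```text
11.8 F [0.35 5.01 3.26] T [ 1.04  -0.026  0.465] tcp [549.6 -39.9 206.8] gap 12.449810583047453 grip 61.36942505836487 j6 66.39 tau6 0.49295464530587196
yaw 109.42
```

Call:
servo_tool(rows=[[[0,0,0],0.2,0],[[0,0,0],0.4,0],[[0,0,0],0.6,0],[[0,0,0],0.8,0],[[0,0,0],1,0]])

```text
t: 12.42
tcp_pos: [549.6, -39.9, 206.8]
eef_rot: [1.837, 2.548, 0.002]
ft_force: [0.3, 5.2, 3.1]
finger_gap: 12.5
grip_force: 61.4
```

```bash
python3 st.py
```

```text
12.425 F [0.34 5.2  3.11] T [ 1.007 -0.068  0.632] tcp [549.6 -39.9 206.8] gap 12.491006612459033 grip 61.44415855407715 j6 67.39 tau6 0.5703370459377766
yaw 108.43
```

Call:
servo_tool(rows=[[[0,0,0],0.2,0],[[0,0,0],0.3,0],[[0,0,0],0.3,0],[[0,0,0],0.3,0],[[0,0,0],0.3,0]])

```text
t: 13.05
tcp_pos: [549.6, -39.9, 206.8]
eef_rot: [1.844, 2.543, 0.002]
ft_force: [-0.4, 3.8, 3.3]
finger_gap: 12.5
grip_force: 61.4
```

```bash
python3 st.py
```

```text
13.05 F [-0.44  3.81  3.35] T [1.085 0.014 0.62 ] tcp [549.6 -39.9 206.8] gap 12.509236830134867 grip 61.43520712852478 j6 67.69 tau6 0.5962938442826271
yaw 108.13
```

Call:
servo_tool(rows=[[[0,0,0],0,0.15],[[0,0,0],0,0.3],[[0,0,0],0,0.35],[[0,0,0],0,0.35],[[0,0,0],0,0.35]])

```text
t: 13.68
tcp_pos: [549.3, -40.6, 206.3]
eef_rot: [-1.846, -2.542, 0.0]
ft_force: [-0.3, 0.1, -0.4]
finger_gap: 29.7
grip_force: 0.0
```

Call:
servo_tool(rows=[[[0,0,-0.7],0,0.35],[[0,0,-1.7],0,0.35],[[0,0,-3],0,0.35],[[0,0,-4.5],0,0.35],[[0,0,-5.5],0,0.35]])

```text
t: 14.3
tcp_pos: [549.5, -40.6, 345.6]
eef_rot: [1.845, 2.541, 0.001]
ft_force: [0.9, -0.5, 0.4]
finger_gap: 29.9
grip_force: 0.0
```

```bash
python3 - <<'E'
from h import *
s=arm.observe();print(np.degrees(s["qpos"]).round(1),s["ft_force"],s["ft_torque"]);rel([510,-323,300])
c=arm.calibration("wrist");im=arm.read_camera("wrist");cv2.imwrite("pics/w3.png",im[:,:,::-1]);np.savez("w3.npz",**c)
i=im.astype(int)
for q in ([510,-323,15],[549,-38,245],[549,-40,225]): print(proj(c,q))
E
```

```text
[-4.2 15.8 18.7 92.9 -0.  67.7] [ 0.91639553 -0.50141     0.43194076] [ 0.03855318 -0.0827559   0.00545653]
shift units [-10.252  -5.004   1.822] tcp [549.5 -40.6 345.6] toolx yaw 108.05
[[227.42674286 366.42888368]]
[[315.04289448 234.62030407]]
[[314.08692906 230.00331606]]
```

Call:
servo_tool(rows=[[[-2,-1,0],10,0.6],[[-4.1,-2,0],20,0.6],[[-6.2,-3,0],30,0.6],[[-8.3,-4.1,0],40,0.6],[[-10.25,-5,0],50,0.6]])

```text
t: 14.98
tcp_pos: [509.2, -324.9, 343.7]
eef_rot: [2.752, 1.516, 0.0]
ft_force: [0.6, -0.1, 0.2]
finger_gap: 50.8
grip_force: 0.0
```

Call:
servo_tool(rows=[[[0,0,1],10,0.6],[[0,0,2.2],20,0.6],[[0,0,3.4],30,0.6],[[0,0,4.6],36,0.6],[[0,0,5.2],36,0.6]])

```text
t: 15.6
tcp_pos: [509.2, -322.5, 212.1]
eef_rot: [-3.082, -0.602, 0.003]
ft_force: [0.8, 0.7, 0.6]
finger_gap: 50.9
grip_force: 0.0
```

Call:
servo_tool(rows=[[[0,0,0],0,0.6],[[0,0,0],0,0.6],[[0,0,0],0,0.6],[[0,0,0],0,0.6],[[0,0,0],0,0.6]])

```text
t: 16.23
tcp_pos: [510.0, -322.9, 214.1]
eef_rot: [3.083, 0.601, 0.001]
ft_force: [0.2, 0.4, -0.2]
finger_gap: 51.2
grip_force: 0.0
```

```bash
python3 - <<'E'
from h import *
s=arm.observe();print(np.degrees(s["qpos"]).round(1),s["finger_gap"]);rel([510,-323,100])
c=arm.calibration("wrist");im=arm.read_camera("wrist");cv2.imwrite("pics/w4.png",im[:,:,::-1]);np.savez("w4.npz",**c)
print(proj(c,[[510,-323,15],[510,-323,41]]))
E
```

```text
[-32.3  21.8   8.4  76.6   0.  125.6] 51.23112832268236
shift units [-4.000e-03  3.000e-03  4.564e+00] tcp [ 510.  -322.9  214.1] toolx yaw 22.07
[[313.05568047 210.16232722]
 [313.00956426 216.07532223]]
```

View pics/w4.png

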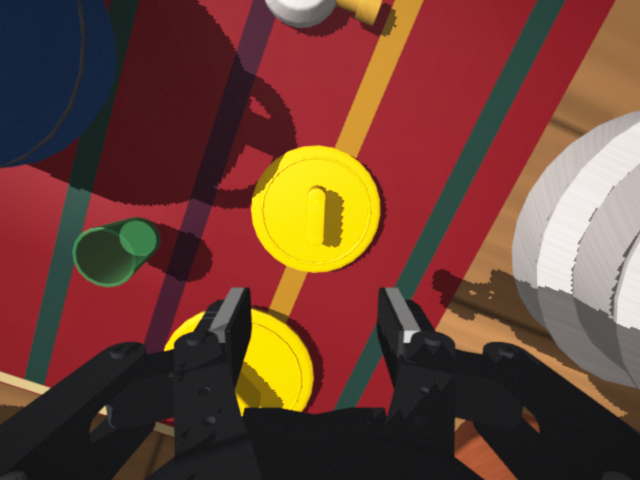

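The cap is centred at about (316,209), 129 px wide, which is 120 mm, so it is the right one. Its bar runs vertically at column 315, aligned with the tool's x.

```bash
python3 - <<'E'
from h import *
c=dict(np.load("w4.npz"));i=cv2.imread("pics/w4.png").astype(int);b,g,r=i[...,0],i[...,1],i[...,2];yy,xx=np.mgrid[:480,:640]
y=(r>60)&(g>.6*r)&(b<.35*r)&(np.hypot(xx-316,yy-209)<68);y=cv2.morphologyEx(y.astype(np.uint8),cv2.MORPH_CLOSE,np.ones((7,7)))
ct,a=big(y,(316,209));print(a,circ(plane(c,ct,15)))
cv2.imwrite("pics/w4c.png",cv2.resize(i[150:270,236:396].astype(np.uint8),(800,600),interpolation=cv2.INTER_CUBIC))
E
```

```text
13175 (array([ 509.6, -325.7,   59.7]), np.float64(0.75))
```

View pics/w4c.png

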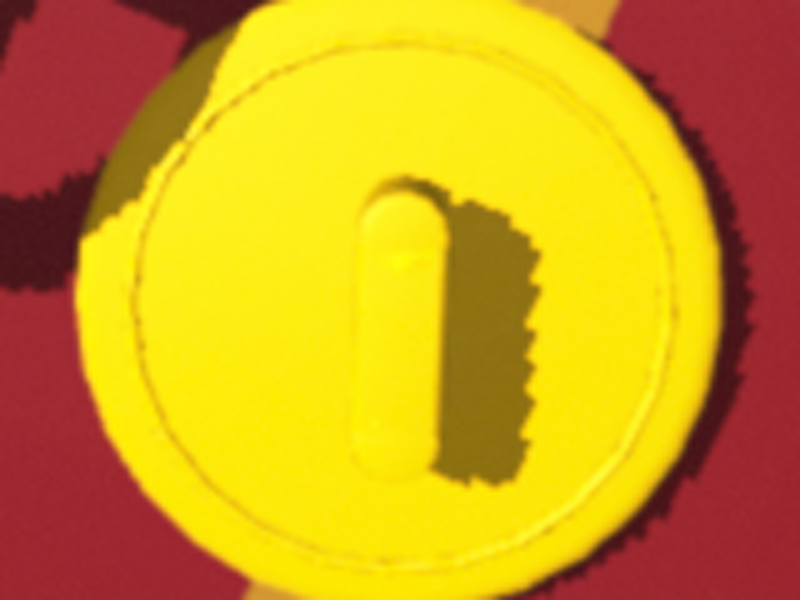

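Call:
servo_tool(rows=[[[-0.05,0.1,1.6],1,0.6],[[-0.05,0.1,3.2],2,0.6],[[-0.05,0.1,4.8],2,0.6],[[-0.05,0.1,6],2,0.6],[[-0.05,0.1,6.5],2,0.6]])

```text
t: 16.9
tcp_pos: [508.8, -325.1, 49.7]
eef_rot: [-3.092, -0.547, 0.003]
ft_force: [0.1, 0.3, -0.4]
finger_gap: 51.3
grip_force: 0.0
```

Call:
servo_tool(rows=[[[0,0,0.4],0,0.6],[[0,0,0.8],0,0.6],[[0,0,1.1],0,0.6],[[0,0,1.25],0,0.6],[[0,0,1.25],0,0.6]])

```text
t: 17.52
tcp_pos: [509.6, -325.6, 20.0]
eef_rot: [-3.093, -0.547, 0.0]
ft_force: [1.1, 0.4, 0.3]
finger_gap: 51.2
grip_force: 0.0
```

Call:
servo_tool(rows=[[[0,0,0],0,0.4],[[0,0,0],0,0.25],[[0,0,0],0,0.1],[[0,0,0],0,0],[[0,0,0],0,0]])

```text
t: 18.15
tcp_pos: [509.9, -325.7, 20.5]
eef_rot: [3.093, 0.547, 0.001]
ft_force: [-1.4, 1.0, 5.2]
finger_gap: 14.3
grip_force: 59.7
```

```bash
python3 st.py
```

```text
18.15 F [-1.41  1.03  5.16] T [0.183 0.213 0.041] tcp [ 509.9 -325.7   20.5] gap 14.348456879612337 grip 59.66498851776123 j6 127.37 tau6 0.011427092249505222
yaw 20.06
```

Call:
servo_tool(rows=[[[0,0,-0.5],0,0],[[0,0,-2],0,0],[[0,0,-4],0,0],[[0,0,-6],0,0],[[0,0,-8],0,0]])

```text
t: 18.77
tcp_pos: [509.3, -325.4, 222.2]
eef_rot: [-3.094, -0.547, -0.0]
ft_force: [0.8, -0.6, -2.5]
finger_gap: 14.8
grip_force: 58.8
```

Call:
servo_tool(rows=[[[0,0,-2],0,0],[[0,0,-4],0,0],[[0.6,-1.2,-4.8],0,0],[[1.4,-2.7,-4.8],0,0],[[2.2,-4.2,-4.8],0,0]])

```text
t: 19.4
tcp_pos: [525.1, -207.0, 340.7]
eef_rot: [3.094, 0.546, 0.001]
ft_force: [0.3, -0.2, -1.8]
finger_gap: 14.6
grip_force: 59.1
```

Call:
servo_tool(rows=[[[0.8,-1.5,0],0,0],[[1.6,-3.1,0],0,0],[[2.4,-4.7,0],0,0],[[3,-5.8,0],0,0],[[3.18,-6.07,0],0,0]])

```text
t: 20.02
tcp_pos: [547.8, -36.7, 340.5]
eef_rot: [-3.093, -0.551, -0.0]
ft_force: [0.9, -0.5, -0.9]
finger_gap: 15.0
grip_force: 59.0
```

Call:
servo_tool(rows=[[[0,0,0],0,0],[[0,0,0],0,0],[[0,0,0],0,0],[[0,0,0],0,0],[[0,0,0],0,0]])

```text
t: 20.65
tcp_pos: [547.9, -38.7, 340.1]
eef_rot: [-3.094, -0.546, -0.0]
ft_force: [-0.4, -0.3, -1.6]
finger_gap: 15.0
grip_force: 59.0
```

```bash
python3 st.py && python3 - <<'E'
from h import *
rel([548.5,-38.3,265])
for n in ("wrist","scene"):
  c=arm.calibration(n);im=arm.read_camera(n);cv2.imwrite(f"pics/{n}5.png",im[:,:,::-1]);np.savez(f"{n}5.npz",**c)
E
```

```text
20.65 F [-0.39 -0.34 -1.65] T [-0.002  0.02   0.023] tcp [547.9 -38.7 340.1] gap 14.950255866196924 grip 59.015053510665894 j6 155.94 tau6 -0.0022888299281476066
yaw 20.02
shift units [ 0.026 -0.006  3.003] tcp [547.9 -38.7 340.1] toolx yaw 20.02
```

View pics/wrist5.png

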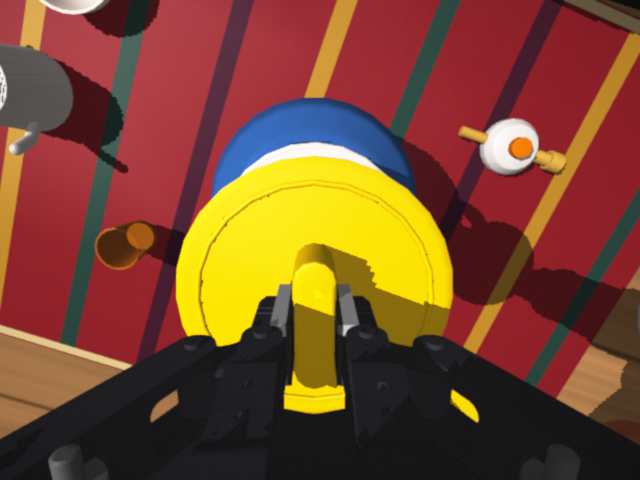

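The cap is held level, with its flange at about (315,300) and the lip peeking out behind it. I'll check the cap's centre in the hand.

```bash
python3 - <<'E'
from h import *
c=dict(np.load("wrist5.npz"));i=cv2.imread("pics/wrist5.png").astype(int);b,g,r=i[...,0],i[...,1],i[...,2];yy,xx=np.mgrid[:480,:640]
y=((r>60)&(g>.6*r)&(b<.35*r)&(np.abs(xx-315)<145)&(yy>140)).astype(np.uint8)
ct,a=big(y,(315,260));ct=ct[(ct[:,1]<325)&((ct[:,1]<225)|(abs(ct[:,0]-315)>100))]
for z in (333,334.6,336):
  P=plane(c,ct,z);res=least_squares(lambda v:np.hypot(P[:,0]-v[0],P[:,1]-v[1])-60,[548,-38],loss="soft_l1")
  print(z,res.x.round(2),np.abs(res.fun).mean().round(2),circ(P))
E
```

```text
333 [547.24 -39.82] 0.29 (array([547.8, -39.6,  59.5]), np.float64(0.22))
334.6 [547.2  -39.86] 0.47 (array([548.5, -39.3,  58.8]), np.float64(0.21))
336 [547.16 -39.89] 0.67 (array([549.1, -39.1,  58.3]), np.float64(0.21))
```

Call:
servo_tool(rows=[[[0.05,-0.03,0.8],0,0],[[0.05,-0.03,1.6],0,0],[[0.05,-0.03,2.3],0,0],[[0.05,-0.03,2.7],0,0],[[0.05,-0.03,2.8],0,0]])

```text
t: 21.38
tcp_pos: [548.7, -37.2, 269.7]
eef_rot: [-3.093, -0.547, 0.001]
ft_force: [-0.4, 0.9, -1.8]
finger_gap: 14.9
grip_force: 59.1
```

Call:
servo_tool(rows=[[[0,0,0.05],0,0],[[0,0,0.1],0,0],[[0,0,0.15],0,0],[[0,0,0.2],0,0],[[0,0,0.25],0,0]])

```text
t: 22.0
tcp_pos: [548.9, -37.2, 263.8]
eef_rot: [-3.094, -0.547, -0.0]
ft_force: [0.1, 0.7, -1.6]
finger_gap: 14.9
grip_force: 59.1
```

```bash
python3 st.py
```

```text
22.0 F [ 0.05  0.7  -1.6 ] T [0.068 0.017 0.026] tcp [548.9 -37.2 263.8] gap 14.912706273080289 grip 59.051198959350586 j6 156.07 tau6 9.526908968382486e-06
yaw 20.06
```

No contact yet, so I'll continue slowly.

Call:
servo_tool(rows=[[[0,0,0.04],0,0],[[0,0,0.08],0,0],[[0,0,0.12],0,0],[[0,0,0.16],0,0],[[0,0,0.2],0,0]])

```text
t: 22.62
tcp_pos: [548.9, -37.2, 258.7]
eef_rot: [-3.094, -0.547, 0.0]
ft_force: [0.9, 0.9, -0.9]
finger_gap: 15.0
grip_force: 59.1
```

```bash
python3 st.py
```

```text
22.625 F [ 0.89  0.88 -0.93] T [0.012 0.051 0.01 ] tcp [548.9 -37.2 258.7] gap 14.962465102399957 grip 59.052531123161316 j6 156.07 tau6 -2.889619850066083e-05
yaw 20.06
```

Call:
servo_tool(rows=[[[0,0,0.02],0,0],[[0,0,0.04],0,0],[[0,0,0.06],0,0],[[0,0,0.08],0,0],[[0,0,0.1],0,0]])

```text
t: 23.25
tcp_pos: [548.9, -37.2, 256.3]
eef_rot: [-3.094, -0.547, -0.0]
ft_force: [0.7, 1.0, -1.9]
finger_gap: 14.8
grip_force: 59.1
```

```bash
python3 st.py
```

```text
23.25 F [ 0.67  1.01 -1.9 ] T [-0.064  0.017  0.024] tcp [548.9 -37.2 256.3] gap 14.76362606717589 grip 59.05153691768646 j6 156.07 tau6 -1.3223393580119591e-06
yaw 20.06
```

Call:
servo_tool(rows=[[[0,0,0.01],0,0],[[0,0,0.02],0,0],[[0,0,0.03],0,0],[[0,0,0.04],0,0],[[0,0,0.04],0,0]])

```text
t: 23.88
tcp_pos: [548.9, -37.2, 255.5]
eef_rot: [-3.094, -0.547, -0.0]
ft_force: [-1.4, 0.2, 0.2]
finger_gap: 14.7
grip_force: 59.3
```

```bash
python3 st.py
```

```text
23.875 F [-1.38  0.18  0.16] T [-0.018  0.164 -0.082] tcp [548.9 -37.2 255.5] gap 14.670516106498184 grip 59.27541196346283 j6 156.07 tau6 0.0006702879181830212
yaw 20.06
```

Call:
servo_tool(rows=[[[0,0,0.005],0,0],[[0,0,0.01],0,0],[[0,0,0.015],0,0],[[0,0,0.015],0,0],[[0,0,0.015],0,0]])

```text
t: 24.5
tcp_pos: [548.9, -37.2, 255.5]
eef_rot: [3.094, 0.547, 0.001]
ft_force: [-2.6, 0.8, 7.1]
finger_gap: 15.0
grip_force: 60.0
```

```bash
python3 st.py
```

```text
24.5 F [-2.59  0.8   7.12] T [ 0.04   0.441 -0.035] tcp [548.9 -37.2 255.5] gap 15.029645715113071 grip 60.03390312194824 j6 156.07 tau6 0.0005270297333481722
yaw 20.06
```

It is seated at 255.5, as predicted, with about 8 N. I'll release and lift off.

Call:
servo_tool(rows=[[[0,0,-0.02],0,0.2],[[0,0,-0.02],0,0.35],[[0,0,-0.02],0,0.5],[[0,0,-0.02],0,0.5],[[0,0,-0.02],0,0.5]])

```text
t: 25.12
tcp_pos: [548.9, -37.2, 255.4]
eef_rot: [-3.093, -0.547, 0.0]
ft_force: [0.1, -0.8, 0.0]
finger_gap: 43.0
grip_force: 0.0
```

Call:
servo_tool(rows=[[[0,0,-0.5],0,0.5],[[0,0,-1.3],0,0.5],[[0,0,-2.5],0,0.5],[[0,0,-4],0,0.5],[[0,0,-5.5],0,0.5]])

```text
t: 25.75
tcp_pos: [548.6, -37.2, 395.1]
eef_rot: [3.093, 0.547, 0.002]
ft_force: [0.5, -0.2, -0.4]
finger_gap: 42.8
grip_force: 0.0
```

Call:
servo_tool(rows=[[[0,0,0],0,0.5],[[0,0,0],0,0.5],[[0,0,0],0,0.5],[[0,0,0],0,0.5],[[0,0,0],0,0.5]])

```text
t: 26.38
tcp_pos: [548.7, -37.2, 392.6]
eef_rot: [-3.093, -0.547, 0.001]
ft_force: [-1.1, -0.3, 0.4]
finger_gap: 42.8
grip_force: 0.0
```

```bash
python3 st.py; python3 - <<'E'
from h import *
c=arm.calibration("wrist");im=arm.read_camera("wrist")
i=im.astype(int);r,g,b=i[...,0],i[...,1],i[...,2];p=proj(c,[548.5,-38.3,250])[0];yy,xx=np.mgrid[:480,:640]
y=((r>60)&(g>.6*r)&(b<.35*r)&(np.hypot(xx-p[0],yy-p[1])<130)).astype(np.uint8);y=cv2.morphologyEx(y,cv2.MORPH_CLOSE,np.ones((9,9)))
ct,a=big(y,p);print(circ(plane(c,ct,250)))
A=im[:,:,::-1];B=arm.read_camera("side")[120:280,240:400,::-1];C=arm.read_camera("scene")[130:290,220:380,::-1]
out=np.hstack([cv2.resize(A,(400,300)),np.zeros((300,400,3),np.uint8)]);out=np.vstack([out,np.zeros((300,800,3),np.uint8)])
out[:300,400:700]=cv2.resize(B,(300,300),interpolation=cv2.INTER_CUBIC);out[300:,400:700]=cv2.resize(C,(300,300),interpolation=cv2.INTER_CUBIC)
cv2.imwrite("pics/fin.png",out)
E
```

```text
26.375 F [-1.12 -0.31  0.43] T [-0.004 -0.036  0.003] tcp [548.7 -37.2 392.6] gap 42.80700511359665 grip 0.0 j6 156.06 tau6 2.594607622086187e-05
yaw 20.05
(array([549.2, -38. ,  58.3]), np.float64(0.49))
```

View pics/fin.png

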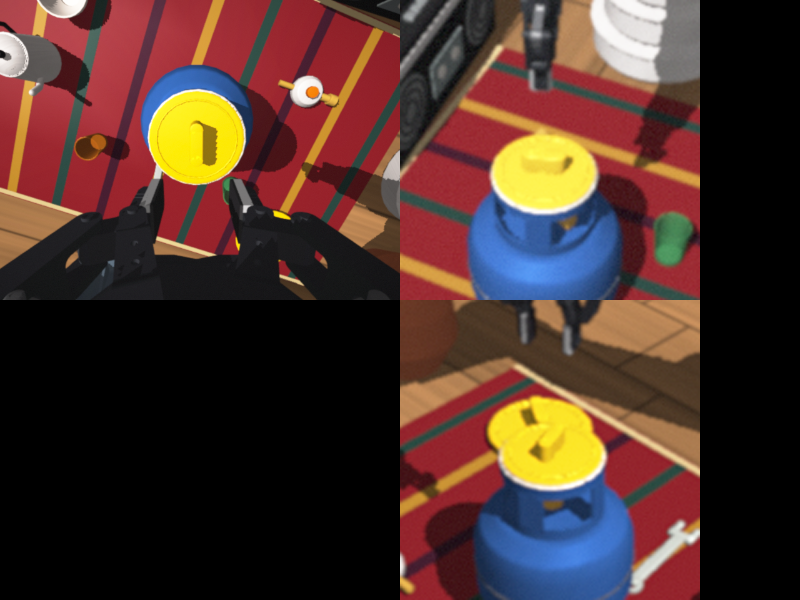

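In all three views the cap sits level on the guard with a thin, even rim of white lip showing. The fit puts its centre within 1 mm of the mouth's centre, and the other things are where they were. The arm is clear, so I'll hand in.

```bash
python3 -c "
from station import arm
print(arm.hand_in())"
```

```text
the job is handed in; nothing more can be done
None
```

I closed the valve to about 0.62 N m at the seat, set the smaller yellow cap level and fully down on the guard, and handed the job in at about 26 s with the arm clear and nothing else moved.

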